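# Coating check on a tilted cover

## Robot

A 7-joint arm with a two-finger parallel gripper is mounted at the origin on a cart in front of the work surface, level with it; the furniture and walls round the work are solid. World frame = base frame: x ahead of the robot, y to its left, z up, the work surface at z = 0. Lengths are in m, angles in rad, forces in N, time in s.
With the tool pointing down it reaches from about 0.4 to 0.85 m from the base axis. Payload 10.4 kg.
Tool frame: the origin (TCP) lies on the centre line of the jaws, within the pads' length; the fingertips stand 11 mm ahead of it and the grasp point (between the pads) lies 8 mm behind it (tip_reach is the distance from the TCP to the fingertips, in m); z points along the fingers, y is the line along which they close (so a half turn about z gives the same grasp; the last joint's range is limited). The gripper opens to 85 mm and grips with 20 to 120 N. Pads are 22 mm wide; open, the fingers measure 114 mm over their backs; the gripper's body (76 mm by 85 mm) begins 54 mm behind the grasp point. The pads swing forward as they close: fully open they stand 13 mm farther back than shut.
Start: joints at [1.324, 0.332, -0.065, 1.46, 0.022, 1.35, -0.088], TCP at [0.139, -0.609, 0.242] pointing down, gripper open.
Joint ranges: [-2.6, 2.6], [-0.5, 2.12], [-1.47, 1.34], [0.16, 2.42], [-1.27, 4.41], [0.06, 2.06], [-2.6, 2.6]. Speed limits (rad/s): [2.22, 2.22, 2.79, 2.79, 3.14, 3.14, 3.14].

## Interface

Orientations are given as a unit quaternion [x, y, z, w].
In Python, from workcell import get_obs, camera, hand_in, tip_reach gives the robot as it stands. The module is installed in compiled form; this text tells all that it offers.
- The arm moves only by the tool move_arm, never from a script. Its argument "plan" is a list of rows, each an object with "delta_pos": the shift along the tool's x, y, z in m, a list of three; "turn": the turn, a rotation vector about the tool's x, y, z in rad, a list of three; "fingers": the closure, from 0 (fully open) to 1 (shut). A call has 1 to 12 rows; each row is the pose to reach, as a shift and turn from the pose commanded when the call began, along the tool's axes at that moment; what a row does not reach only later rows make up. A row lasts 1/8 s, in which the tool goes at most 62.5 mm and 10.7 degrees, less where a joint would pass 70% of its speed; a pose out of reach is approached as far as the arm can. A call with a gripper value outside its range is refused whole. The fingers move at their own pace and stop on an object; "force" is the grip in N (left out, the last holds). Time passes only in rows, so rows that repeat a pose let the fingers close. It gives the time, the measured TCP pose, the force, the opening and the grip force at its end, in the units of the state.
- get_obs(): the state, without advancing time (a new reading comes with each control period).
- camera(name): name is "scene" or "top" or "wrist"; returns a dict with "color" (400x640x3 uint8, red, green, blue), "range_z" (400x640 float32, m along the optical axis (not along the pixel's ray), 0 where there is no reading), "fx", "fy", "cx", "cy" (pixels), "R" (3x3) and "t" (3): a world point X has camera coordinates R X + t; the wrist camera has in their place "tool_from_camera" (4x4, takes a point from camera to tool coordinates, whose origin is the TCP and whose axes are the flange's). Camera axes: x right, y down, z forward; pixel columns grow to the right and rows downward; lengths in m; the calibration is good to about 2 mm. A picture is of the moment at which its call begins: read the wrist's pose just before it.
- hand_in(): hands the job in; it is judged then, once.
The state is a dict: "clock": time; "joint_pos": joint angles; "joint_velocities": joint speeds; "tau": joint torques, N m; "position": TCP position; "ee_rot": TCP orientation; "ft_force": force on the tool from outside, world axes, zero at the start; "torque": the same for the moment, N m; "grip_width": opening from 0.0 (shut) to 1.0 (fully open); "grasp_force": force on a finger pad.
Only numpy, scipy, OpenCV 4.12 (cv2) and the standard library are available. Lean on these libraries where they do the work, as an engineer would, in place of code of your own. Each camera call takes 0.05 s, during which the arm holds its last target. There are 200 camera calls.

## Task

Take the coating-thickness gauge out of its dock and aim it at the middle of the yellow ring on the green cover, square to the cover's tilted face, holding it still with its tip about 50 mm off the face for a good second and a half so that it takes its air reading. Then bring it straight in and press its spring tip gently on the paint in the middle of the ring, still square to the face, until the tip is about half way in; the program finishes while holding the gauge there, pressed on and still. Do not press hard, shift the cover's tilt, or disturb the steel collar, the brass weight and the grease tin.

Things in the scene. Friction and masses are not known exactly. Their poses are not given: they have to be found in the camera images.
- gauge: Coating gauge, 123 mm long, hanging upright in its dock, 0.1 to 0.25 kg. Origin on its axis at the end of the metal nose, z along the axis to the handle. Nose 24 mm across, z 0 to 45 mm; orange collar 40 mm across, z 45 to 50; black handle with flat sides, 26 mm wide along y, 32 mm along x, z 50 to 115: grip it at about z 85. Display on its -x side. Spring tip sticks out 8 mm below the nose.
- probe_tip (a point): The round-ended end of the gauge's spring tip, 8 mm in diameter; on the gauge's axis, 8 mm beyond the nose (z = -8 mm in the gauge's frame) when the tip is out.
- tip (a joint): How far the spring tip is pushed into the nose: 0 = fully out, 0.008 m = fully in. It takes about 0.6 N to start it, 3 N to hold it half way (0.004) and 5.4 N fully in.
- dock: Grey dock fixed to the bench: base 90 x 90 x 10 mm with an upright tube in its middle, 42 to 46 mm across outside, bore about 29 mm, rim 70 mm above the bench. Origin at the centre of its underside, z up. The gauge hangs loosely in the tube by its collar; pull it straight up by at least 60 mm to clear the rim.
- stand: Stand fixed to the bench: steel base 120 x 206 x 12 mm, two cheeks 90 mm high at y = +-90 mm, between them a plate 100 x 160 mm on a stiff pivot along y, 70 mm high, carrying a green painted cover 68 x 128 x 9 mm. Origin centre of underside, x to the back (away from the robot at yaw 0). The plate leans 0.15 to 0.42 rad: its face looks up and to the stand's -x, towards the robot.
- spot (a point): The spot to measure: middle of the yellow ring (24 mm across) on the green cover's flat top face, about 84 mm above the bench. Its z points out of the face, square to it; its y is the stand's y (along the cover's length). The ring lies 25 mm from the cover's middle, towards the stand's +y (left).
- collar: Dark steel collar, 49 x 48 x 22 mm, lying loose on the bench; leave it alone. Origin under its centre.
- weight: Brass balance weight, 31 mm across, 47 mm high, standing loose; leave it alone. Origin under its centre.
- grease: Round tin with a yellow lid, 70 mm across, 33 mm high, loose; leave it alone. Origin under its centre.
Mind the look-alikes: they are no part of the job. Of the things like the gauge, leave any that is pink or purple; of the rest the smaller one is meant.

How it is judged:
By the outcome, as a careful person would: the job done as asked, in the order asked, and still so for the second after the job is handed in, while the arm keeps its last pose, push and grip.
It also fails if it takes over 42 s, if anything falls off the work surface, if the arm or the gripper's body presses on something with over 40 N, if the wrist force passes 120 N, or if a joint passes its speed limit or range.

## Working session

There is one attempt and no reset: what is moved stays moved. The work goes in short steps, Python scripts to look and compute and a tool call to move; the robot and the scene stay as the last step left them, time stands still between calls to the robot, and variables do not carry over. Pictures are saved under pics/ and viewed, at most 10 in all, crops included, and the job is handed in when it is done.

Besides the shell and the picture viewer there is one more tool, called after ">>>" in YAML: its name, and indented under it one key for each argument. move_arm: Moves the arm, as the interface text tells. Its arguments: {"type":"object","properties":{"plan":{"type":"array","items":{"type":"object","properties":{"delta_pos":{"type":"array","items":{"type":"number"}},"turn":{"type":"array","items":{"type":"number"}},"fingers":{"type":"number"}}}},"force":{"type":"number"}},"required":["plan"]}

```bash
mkdir -p pics; cat > h.py <<'E'
import numpy as np, cv2, pickle
from workcell import get_obs, camera
from scipy.spatial.transform import Rotation as Ro
def snap(n,tag):
    o=get_obs(); c=camera(n)
    if n=='wrist':
        T=np.eye(4);T[:3,:3]=Ro.from_quat(o['ee_rot']).as_matrix();T[:3,3]=o['position']
        W=T@np.array(c['tool_from_camera']); c['R']=W[:3,:3].T; c['t']=-c['R']@W[:3,3]
    c['R']=np.array(c['R']);c['t']=np.array(c['t'])
    cv2.imwrite(f'pics/{tag}.png',c['color'][:,:,::-1]); pickle.dump(c,open(f'pics/{tag}.pkl','wb')); return c
def load(tag): return pickle.load(open(f'pics/{tag}.pkl','rb'))
def ray(c,u,v):
    d=np.array([(u-c['cx'])/c['fx'],(v-c['cy'])/c['fy'],1]); return -c['R'].T@c['t'], c['R'].T@d
def onz(c,u,v,z):
    o,d=ray(c,u,v); return o+d*(z-o[2])/d[2]
def dep(c,u,v):
    o,d=ray(c,u,v); return o+d*c['range_z'][int(v),int(u)]
def cloud(c):
    vv,uu=np.mgrid[0:400,0:640]; z=c['range_z']; p=np.stack([(uu-c['cx'])/c['fx']*z,(vv-c['cy'])/c['fy']*z,z],-1)
    return (p-c['t'])@c['R']
def two(c1,p1,c2,p2):
    o1,d1=ray(c1,*p1);o2,d2=ray(c2,*p2); A=np.stack([d1,-d2],1); s=np.linalg.lstsq(A,o2-o1,rcond=None)[0]
    a,b=o1+s[0]*d1,o2+s[1]*d2; return (a+b)/2,np.linalg.norm(a-b)
def proj(c,X):
    q=c['R']@X+c['t']; return q[0]/q[2]*c['fx']+c['cx'],q[1]/q[2]*c['fy']+c['cy']
E
python3 - <<'E'
from h import *
a=snap('scene','s0');b=snap('top','t0');o=get_obs()
print({k:np.round(v,3) for k,v in o.items()})
for c in(a,b):print((-c['R'].T@c['t']).round(3),c['R'].round(2).tolist(),c['fx'])
E
```

```text
{'clock': np.float64(0.1), 'joint_pos': array([ 1.324,  0.333, -0.065,  1.461,  0.022,  1.35 , -0.088]), 'joint_velocities': array([ 0.001, -0.002,  0.001, -0.003, -0.002,  0.001,  0.001]), 'tau': array([ 2.0000e-03, -6.2675e+01,  4.9000e-02, -3.9243e+01,  1.6000e-02,
        7.0000e-03,  0.0000e+00]), 'position': array([ 0.139, -0.609,  0.242]), 'ee_rot': array([ 0.994,  0.112, -0.   , -0.001]), 'ft_force': array([ 0.652, -0.099,  0.003]), 'torque': array([-0.001,  0.053,  0.022]), 'grasp_force': np.float64(0.0), 'grip_width': np.float64(1.002)}
[0.067 0.474 0.764] [[-0.69, -0.73, 0.0], [-0.53, 0.5, -0.68], [0.49, -0.47, -0.73]] 446.18348566739996
[0.411 0.041 0.917] [[-0.02, -1.0, -0.01], [-0.99, 0.03, -0.13], [0.13, 0.0, -0.99]] 367.36897887716503
```

View pics/s0.png

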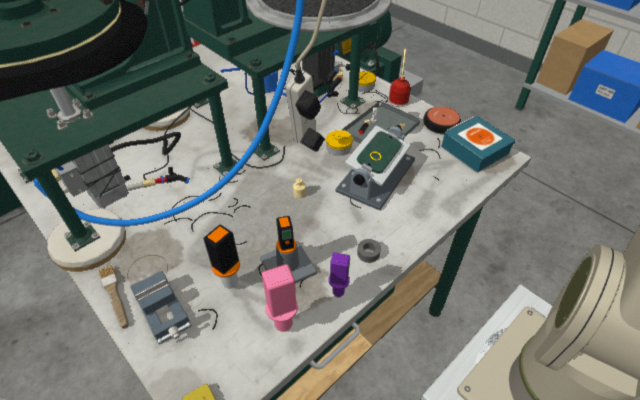

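View pics/t0.png

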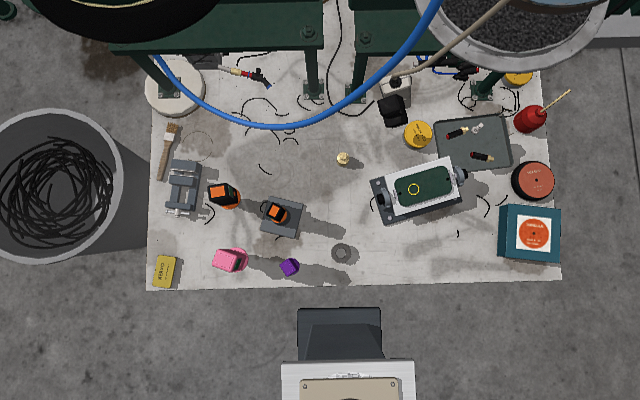

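Pictures: the candidates for the gauge are the black/orange one in the grey dock (scene 286,235; top 277,212), the bigger black/orange one standing loose (scene 222,250; top 223,195), the pink one (scene 281,297) and the purple one (scene 340,272). I choose the docked, smaller black one. The ring is at scene (376,156) and top (413,189).

```bash
python3 - <<'E'
from h import *
a,b=load('s0'),load('t0')
A=cv2.resize(a['color'][200:300,180:320],None,fx=4,fy=4,interpolation=2);B=cv2.resize(b['color'][160:260,190:330],None,fx=4,fy=4,interpolation=2)
cv2.imwrite('pics/crop.png',cv2.resize(np.vstack([A,B])[:,:,::-1],(420,600)))
for n,c,g in(('s',a,(286,235)),('t',b,(277,212))):
    P=cloud(c); u,v=g
    print(n,'top pts',dep(c,*g).round(3))
    m=np.zeros((400,640),bool); m[v-60:v+60,u-45:u+45]=1
    m&=c['range_z']>0
    for lo,hi in((.13,.15),(.1,.13),(.072,.095),(.06,.072),(.005,.02)):
        k=m&(P[...,2]>lo)&(P[...,2]<hi); q=P[k]
        nb,l,st,ce=cv2.connectedComponentsWithStats(k.astype(np.uint8))
        for i in range(1,nb):
            if st[i,4]>8:
                q=P[l==i]; print(lo,hi,st[i,4],ce[i].round(),q.mean(0).round(4),q.min(0).round(3),q.max(0).round(3))
E
```

```text
s top pts [0.487 0.162 0.122]
0.13 0.15 232 [284. 224.] [0.4975 0.1569 0.1388] [0.481 0.138 0.13 ] [0.519 0.172 0.143]
0.13 0.15 12 [265. 290.] [0.4099 0.2706 0.1407] [0.398 0.268 0.132] [0.418 0.275 0.149]
0.13 0.15 52 [289. 292.] [0.3788 0.2459 0.1437] [0.376 0.233 0.131] [0.385 0.26  0.15 ]
0.1 0.13 154 [285. 237.] [0.4888 0.163  0.1151] [0.481 0.15  0.1  ] [0.517 0.173 0.13 ]
0.1 0.13 9 [330. 266.] [0.3861 0.1466 0.1121] [0.385 0.146 0.102] [0.387 0.147 0.122]
0.072 0.095 170 [285. 247.] [0.4924 0.1618 0.0803] [0.48  0.134 0.072] [0.518 0.175 0.095]
0.06 0.072 98 [287. 253.] [0.4881 0.1633 0.0664] [0.479 0.138 0.06 ] [0.509 0.176 0.072]
0.005 0.02 61 [299. 194.] [0.6323 0.0062 0.0124] [ 0.624 -0.01   0.005] [0.647 0.015 0.019]
0.005 0.02 479 [303. 266.] [0.4756 0.1352 0.01  ] [0.446 0.101 0.005] [0.531 0.172 0.02 ]
0.005 0.02 236 [269. 260.] [0.5324 0.177  0.0099] [0.507 0.151 0.006] [0.553 0.196 0.018]
t top pts [0.497 0.147 0.142]
0.13 0.15 190 [274. 211.] [0.4985 0.1539 0.1392] [0.481 0.137 0.13 ] [0.517 0.171 0.144]
0.13 0.15 38 [238. 261.] [0.3959 0.2298 0.1404] [0.375 0.224
[... 216 characters left out ...]
40. 260.] [0.3969 0.2309 0.1149] [0.376 0.224 0.1  ] [0.417 0.249 0.13 ]
0.1 0.13 158 [288. 266.] [0.3823 0.1275 0.1214] [0.371 0.11  0.101] [0.397 0.146 0.126]
0.072 0.095 78 [236. 199.] [0.5359 0.249  0.0804] [0.515 0.242 0.072] [0.562 0.26  0.094]
0.072 0.095 59 [282. 217.] [0.4921 0.145  0.0777] [0.48  0.135 0.072] [0.515 0.17  0.095]
0.072 0.095 120 [241. 257.] [0.4044 0.2358 0.0821] [0.372 0.223 0.074] [0.426 0.258 0.094]
0.072 0.095 12 [294. 264.] [0.3861 0.1176 0.0851] [0.374 0.11  0.076] [0.398 0.127 0.094]
0.06 0.072 31 [283. 218.] [0.4911 0.1429 0.0672] [0.479 0.134 0.06 ] [0.516 0.164 0.072]
0.005 0.02 924 [283. 218.] [0.4962 0.1511 0.0096] [0.446 0.102 0.005] [0.552 0.207 0.018]
```

View pics/crop.png

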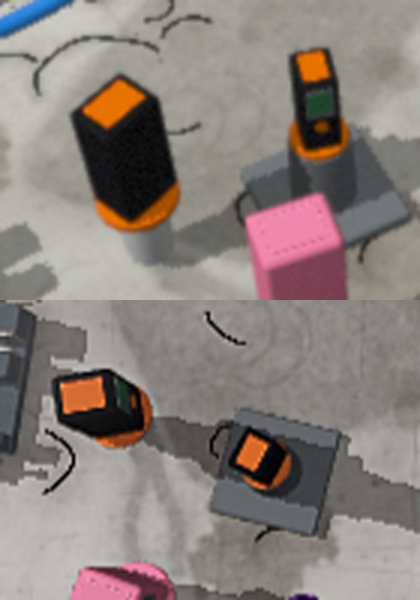

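The crop confirms it: the smaller black/orange gauge hangs in the grey dock. Its display faces the scene camera. The one on the left is the bigger look-alike. Now the cover.

```bash
cat >> h.py <<'E'
def ringpix(c,guess,r=25):
    hsv=cv2.cvtColor(c['color'],cv2.COLOR_RGB2HSV); m=cv2.inRange(hsv,(22,110,90),(36,255,255))
    w=np.zeros_like(m); cv2.circle(w,tuple(int(x) for x in guess),r,255,-1); m&=w
    v,u=np.nonzero(m); e=cv2.fitEllipse(cv2.convexHull(np.stack([u,v],1).astype(np.float32))); return e,m
def plane(c,guess,rad):
    hsv=cv2.cvtColor(c['color'],cv2.COLOR_RGB2HSV); m=cv2.inRange(hsv,(40,60,15),(90,255,160))
    nb,l,st,ce=cv2.connectedComponentsWithStats(cv2.morphologyEx(m,cv2.MORPH_CLOSE,np.ones((3,3))))
    w=np.zeros_like(m); cv2.circle(w,tuple(int(x) for x in guess),rad,255,-1)
    i=np.bincount(l[(w>0)&(l>0)]).argmax(); k=cv2.erode((l==i).astype(np.uint8),np.ones((3,3)))>0; k&=c['range_z']>0
    P=cloud(c)[k]; ctr=np.median(P,0)
    for _ in range(4):
        U=np.linalg.svd(P-P.mean(0),full_matrices=False)[2]; n=U[2]*np.sign(U[2][2]); d=(P-P.mean(0))@n
        P=P[abs(d)<max(2*d.std(),.0015)]
    return n,P.mean(0),d.std(),len(P),(l==i),U[0]
def ringfix(c,g,r,rad):
    e,m=ringpix(c,g,r); n,p0,s,N,k,ax=plane(c,g,rad); o,d=ray(c,*e[0]); X=o+d*((p0-o)@n)/(d@n)
    print('ring',np.round(e[0],1),np.round(e[1],1),'X',X.round(4),'n',n.round(4),'tilt',np.arccos(n[2]).round(4),'az',np.arctan2(n[1],n[0]).round(3),'std',s.round(4),N,'ctr',p0.round(4),'long',ax.round(3),np.linalg.norm(X-p0).round(4)); return e[0],X,n
E
python3 - <<'E'
from h import *
a,b=load('s0'),load('t0')
ea,Xa,_=ringfix(a,(376,156),14,25);eb,Xb,_=ringfix(b,(413,189),14,25)
print(two(a,ea,b,eb))
for c,g in((a,(286,218)),(b,(274,211))):
    P=cloud(c); k=(P[...,2]>.1385)&(np.hypot(P[...,0]-.498,P[...,1]-.154)<.03)
    q=P[k][:,:2]; print(len(q),np.round(cv2.minAreaRect(q.astype(np.float32))[0],4),np.round(cv2.minAreaRect(q.astype(np.float32))[1:][0],3),cv2.minAreaRect(q.astype(np.float32))[2], P[k][:,2].mean())
o=get_obs();R=Ro.from_quat(o['ee_rot']).as_matrix();print(R.round(3).tolist());c=camera('wrist');print(np.round(c['tool_from_camera'],3),c['fx'])
P=cloud(b)
for x0,x1,y0,y1 in((.3,.75,-.6,.4),(.3,.65,-.6,.4),(.3,.75,-.3,.3)):
    k=(P[...,0]>x0)&(P[...,0]<x1)&(P[...,1]>y0)&(P[...,1]<y1);i=np.where(k,P[...,2],0).argmax();print(P.reshape(-1,3)[i].round(3))
E
```

```text
ring [375.4 155.6] [ 9.  11.9] X [ 0.5502 -0.1609  0.0829] n [-0.22   -0.0649  0.9733] tilt 0.2314 az -2.855 std 0.0011 677 ctr [ 0.5543 -0.1812  0.0825] long [-0.265  0.964  0.004] 0.0207
ring [413.2 188.8] [11.1 11.9] X [ 0.5489 -0.1591  0.0822] n [-0.2169 -0.0609  0.9743] tilt 0.2272 az -2.868 std 0.0011 1068 ctr [ 0.5566 -0.1841  0.0823] long [-0.26   0.966  0.003] 0.0262
(array([ 0.54824423, -0.15824394,  0.08575071]), np.float64(0.00013477803658458983))
157 [0.4998 0.1552] [0.025 0.033] 61.83606719970703 0.14038003088290066
137 [0.4998 0.1541] [0.024 0.03 ] 64.55094909667969 0.1402310459989578
[[0.975, 0.222, -0.0], [0.222, -0.975, 0.001], [-0.0, -0.001, -1.0]]
[[-0.    -0.95  -0.312  0.08 ]
 [ 1.    -0.001  0.001  0.   ]
 [-0.001 -0.312  0.95  -0.132]
 [ 0.     0.     0.     1.   ]] 299.2576125082892
[0.411 0.041 0.917]
[0.411 0.041 0.917]
[0.411 0.041 0.917]
```

```bash
cat >> h.py <<'E'
def rot(z,azx):  # tool z dir, tool x azimuth hint
    z=np.array(z,float);z/=np.linalg.norm(z); x=np.array([np.cos(azx),np.sin(azx),0]); x-=z*(x@z); x/=np.linalg.norm(x)
    return np.stack([x,np.cross(z,x),z],1)
def go(p,R):
    o=get_obs();R0=Ro.from_quat(o['ee_rot']).as_matrix(); 
    print('t',round(float(o['clock']),2),'delta',(R0.T@(np.array(p)-o['position'])).round(4),'turn',Ro.from_matrix(R0.T@R).as_rotvec().round(4))
E
python3 - <<'E'
from h import *
go((.535,-.165,.22),rot((0,0,-1),np.radians(120)))
E
```

```text
t 0.15 delta [ 0.4851 -0.3451  0.022 ] turn [-8.0000e-04 -9.0000e-04 -1.8706e+00]
```

>>> move_arm:
  plan:
    - {"delta_pos": [0.05, -0.03, -0.02], "turn": [0, 0, -0.18], "fingers": 0}
    - {"delta_pos": [0.1, -0.07, -0.04], "turn": [0, 0, -0.36], "fingers": 0}
    - {"delta_pos": [0.15, -0.107, -0.05], "turn": [0, 0, -0.54], "fingers": 0}
    - {"delta_pos": [0.2, -0.142, -0.05], "turn": [0, 0, -0.72], "fingers": 0}
    - {"delta_pos": [0.25, -0.178, -0.05], "turn": [0, 0, -0.9], "fingers": 0}
    - {"delta_pos": [0.3, -0.213, -0.04], "turn": [0, 0, -1.08], "fingers": 0}
    - {"delta_pos": [0.35, -0.249, -0.02], "turn": [0, 0, -1.26], "fingers": 0}
    - {"delta_pos": [0.4, -0.285, 0], "turn": [0, 0, -1.44], "fingers": 0}
    - {"delta_pos": [0.45, -0.32, 0.01], "turn": [0, 0, -1.62], "fingers": 0}
    - {"delta_pos": [0.485, -0.345, 0.022], "turn": [0, 0, -1.8], "fingers": 0}
    - {"delta_pos": [0.485, -0.345, 0.022], "turn": [0, 0, -1.87], "fingers": 0}
    - {"delta_pos": [0.485, -0.345, 0.022], "turn": [0, 0, -1.87], "fingers": 0}

```text
clock: 1.65
position: [0.535, -0.1652, 0.2199]
ee_rot: [0.5, 0.866, -0.0, -0.0]
ft_force: [-0.9, -0.2, -0.1]
grip_width: 1.004
grasp_force: 0.0
```

```bash
python3 - <<'E'
from h import *
c=snap('wrist','w1'); print(get_obs()['joint_pos'].round(2))
g=proj(c,np.array([.549,-.159,.084]));print(g)
e,X,n=ringfix(c,g,30,50)
for t,g2,r in(('s0',(376,156),14),('t0',(413,189),14)):
    k=load(t);print(two(k,ringpix(k,g2,r)[0][0],c,e))
go((.5,.155,.25),rot((0,0,-1),np.radians(153)))
E
```

```text
[ 0.77  0.27 -0.64  1.64  0.16  1.29  0.62]
(np.float64(335.81137864780965), np.float64(194.06491708035796))
ring [335.4 195.1] [26.7 28. ] X [ 0.5493 -0.1602  0.0832] n [-0.2204 -0.0601  0.9736] tilt 0.2304 az -2.875 std 0.0006 7175 ctr [ 0.5559 -0.1804  0.0835] long [ 0.265 -0.964  0.   ] 0.0212
(array([ 0.54927454, -0.15995968,  0.08404731]), np.float64(0.0003047472400745787))
(array([ 0.54665633, -0.15646973,  0.0959861 ]), np.float64(0.001413566921940144))
t 1.7 delta [ 0.2956  0.1294 -0.0299] turn [-4.000e-04 -3.000e-04 -5.788e-01]
```

View pics/w1.png

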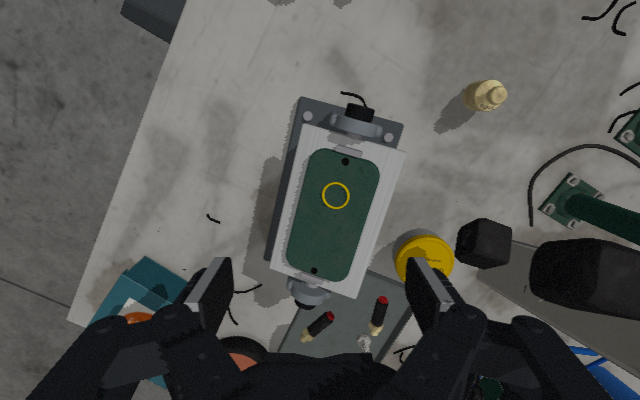

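The wrist view shows the cover with its yellow ring at (335,195), which agrees with the fixed cameras to about 1 mm. The brass weight is at (487,95). Next I go above the dock.

>>> move_arm:
  plan:
    - {"delta_pos": [0.04, 0.02, -0.01], "turn": [0, 0, -0.1], "fingers": 0}
    - {"delta_pos": [0.09, 0.04, -0.02], "turn": [0, 0, -0.2], "fingers": 0}
    - {"delta_pos": [0.14, 0.06, -0.03], "turn": [0, 0, -0.3], "fingers": 0}
    - {"delta_pos": [0.19, 0.083, -0.03], "turn": [0, 0, -0.4], "fingers": 0}
    - {"delta_pos": [0.24, 0.105, -0.03], "turn": [0, 0, -0.5], "fingers": 0}
    - {"delta_pos": [0.28, 0.122, -0.03], "turn": [0, 0, -0.58], "fingers": 0}
    - {"delta_pos": [0.295, 0.129, -0.03], "turn": [0, 0, -0.58], "fingers": 0}
    - {"delta_pos": [0.295, 0.129, -0.03], "turn": [0, 0, -0.58], "fingers": 0}

```text
clock: 2.7
position: [0.4993, 0.155, 0.2505]
ee_rot: [0.232, 0.973, -0.0, 0.0]
ft_force: [0.3, -0.9, -0.5]
grip_width: 1.002
grasp_force: 0.0
```

```bash
python3 - <<'E'
from h import *
c=snap('wrist','w2');P=cloud(c);o=get_obs();print(o['position'].round(4),o['joint_pos'].round(2),proj(c,np.array([.5,.155,.14])))
k=(P[...,2]>.136)&(P[...,2]<.147)&(np.hypot(P[...,0]-.5,P[...,1]-.155)<.028)
r=cv2.minAreaRect(P[k][:,:2].astype(np.float32));print('top',k.sum(),P[k].mean(0).round(4),np.round(r[0],4),np.round(r[1],4),r[2])
# colour contour of orange label and collar
hsv=cv2.cvtColor(c['color'],cv2.COLOR_RGB2HSV);m=cv2.inRange(hsv,(5,150,100),(20,255,255))
nb,l,st,ce=cv2.connectedComponentsWithStats(m)
for i in range(1,nb):
    if st[i,4]>60:
        q=P[l==i]; v,u=np.nonzero(l==i); h=np.array([onz(c,a,b,.142)[:2] for a,b in zip(u,v)],np.float32);r=cv2.minAreaRect(h)
        print(st[i],ce[i].round(1),q.mean(0).round(4),np.round(r[0],4),np.round(r[1],4),round(r[2],1))
E
```

```text
[0.4996 0.1537 0.2504] [ 0.44  0.2  -0.92  1.68  0.17  1.34  0.59] (np.float64(319.9202427868493), np.float64(201.83345952959334))
top 1061 [0.4991 0.1534 0.1403] [0.5003 0.1529] [0.0259 0.0326] 62.20015335083008
[408 145  37  48 384] [421.5 161.4] [0.5269 0.2584 0.0777] [0.5093 0.2432] [0.02   0.0405] 43.3
[300 166  37  26 204] [318.2 175.9] [0.4931 0.1567 0.0751] [0.4807 0.163 ] [0.03   0.0212] 63.2
[ 453  174   46   42 1032] [475.6 194.9] [0.5406 0.2664 0.1658] [0.5532 0.2746] [0.0236 0.0324] 8.9
[309 192  20  25 467] [318.2 203.5] [0.4996 0.1536 0.1437] [0.5006 0.1533] [0.0161 0.0216] 62.6
```

View pics/w2.png

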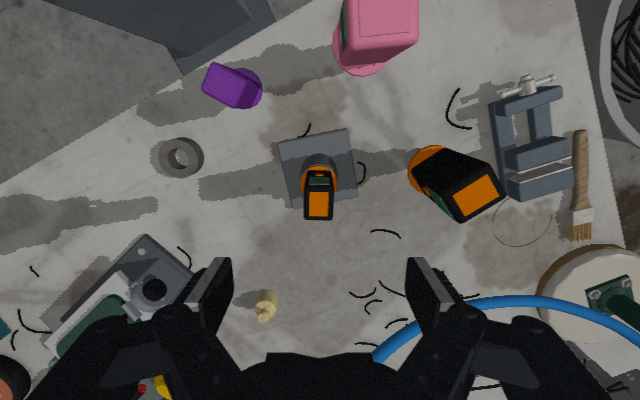

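The wrist view shows the gauge in the dock with its label at (318,203), the display towards the top of the image. The big look-alike is at (475,195), about 0.11 m away. The top measures 32.6 × 25.9 mm as it should, at z ≈ 0.141. I go down with part-closed fingers.

```bash
python3 - <<'E'
from h import *
go((.5003,.1532,.103),rot((0,0,-1),np.radians(152.4)))
E
```

```text
t 2.75 delta [-7.000e-04 -1.000e-04  1.474e-01] turn [-0.0005  0.0005  0.012 ]
```

>>> move_arm:
  plan:
    - {"delta_pos": [-0.001, 0, 0.03], "turn": [0, 0, 0.012], "fingers": 0.4}
    - {"delta_pos": [-0.001, 0, 0.06], "turn": [0, 0, 0.012], "fingers": 0.4}
    - {"delta_pos": [-0.001, 0, 0.09], "turn": [0, 0, 0.012], "fingers": 0.4}
    - {"delta_pos": [-0.001, 0, 0.12], "turn": [0, 0, 0.012], "fingers": 0.4}
    - {"delta_pos": [-0.001, 0, 0.14], "turn": [0, 0, 0.012], "fingers": 0.4}
    - {"delta_pos": [-0.001, 0, 0.147], "turn": [0, 0, 0.012], "fingers": 0.4}
    - {"delta_pos": [-0.001, 0, 0.147], "turn": [0, 0, 0.012], "fingers": 0.4}
    - {"delta_pos": [-0.001, 0, 0.147], "turn": [0, 0, 0.012], "fingers": 0.4}
  force: 50

```text
clock: 3.75
position: [0.501, 0.1543, 0.1042]
ee_rot: [0.238, 0.971, 0.0, 0.001]
ft_force: [-0.2, 0.3, -0.4]
grip_width: 0.597
grasp_force: 0.0
```

>>> move_arm:
  plan:
    - {"delta_pos": [0, 0, 0], "turn": [0, 0, 0], "fingers": 0.6}
    - {"delta_pos": [0, 0, 0], "turn": [0, 0, 0], "fingers": 0.8}
    - {"delta_pos": [0, 0, 0], "turn": [0, 0, 0], "fingers": 1}
    - {"delta_pos": [0, 0, 0], "turn": [0, 0, 0], "fingers": 1}
    - {"delta_pos": [0, 0, 0], "turn": [0, 0, 0], "fingers": 1}
    - {"delta_pos": [0, 0, 0], "turn": [0, 0, 0], "fingers": 1}

```text
clock: 4.5
position: [0.5007, 0.1543, 0.1039]
ee_rot: [0.238, 0.971, 0.0, 0.0]
ft_force: [-1.9, -1.7, 6.3]
grip_width: 0.3
grasp_force: 48.9
```

>>> move_arm:
  plan:
    - {"delta_pos": [0, 0, -0.01], "turn": [0, 0, 0], "fingers": 1}
    - {"delta_pos": [0, 0, -0.03], "turn": [0, 0, 0], "fingers": 1}
    - {"delta_pos": [0, 0, -0.05], "turn": [0, 0, 0], "fingers": 1}
    - {"delta_pos": [0, 0, -0.07], "turn": [0, 0, 0], "fingers": 1}
    - {"delta_pos": [0, 0, -0.09], "turn": [0, 0, 0], "fingers": 1}
    - {"delta_pos": [0, 0, -0.11], "turn": [0, 0, 0], "fingers": 1}
    - {"delta_pos": [0, 0, -0.13], "turn": [0, 0, 0], "fingers": 1}
    - {"delta_pos": [0, 0, -0.13], "turn": [0, 0, 0], "fingers": 1}
    - {"delta_pos": [0, 0, -0.13], "turn": [0, 0, 0], "fingers": 1}

```text
clock: 5.62
position: [0.5001, 0.1539, 0.2328]
ee_rot: [0.238, 0.971, -0.0, -0.0]
ft_force: [-0.3, 0.1, -2.9]
grip_width: 0.299
grasp_force: 49.4
```

```bash
python3 - <<'E'
from h import *
a=snap('wrist','w3');s=snap('scene','s3');t=snap('top','t3')
o=get_obs();print(o['position'].round(4),o['ft_force'].round(2),o['joint_pos'].round(2))
x=o['position'];print(proj(s,x),proj(t,x))
W=a['color'];u,v=map(int,proj(s,x-[0,0,.06]));S=s['color'][v-60:v+60,u-60:u+60];S=cv2.resize(S,(400,400),interpolation=2)
cv2.imwrite('pics/g3.png',cv2.resize(np.hstack([W[:,120:520],S])[:,:,::-1],(800,400)))
print(u,v)
E
```

```text
[0.5    0.154  0.2325] [ 0.71 -0.38 -1.74] [ 0.44  0.22 -0.92  1.7   0.18  1.31  0.57]
(np.float64(281.1347049294699), np.float64(186.55623005588606)) (np.float64(266.5652117678467), np.float64(205.176395267338))
283 210
```

View pics/g3.png

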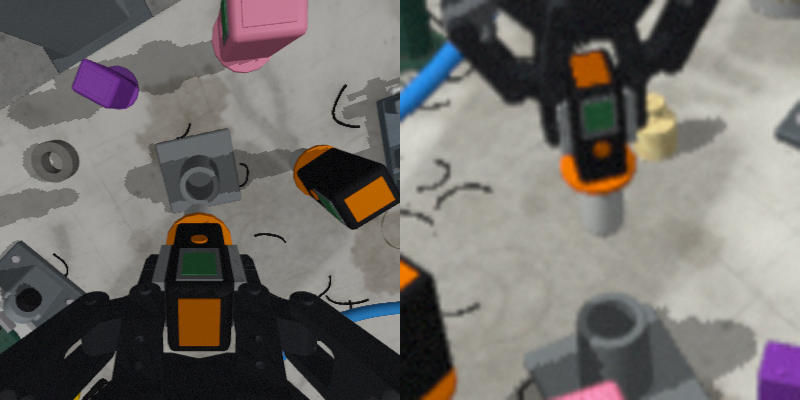

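The gauge hangs in the jaws, clear of the dock (collar at (200,230) in the left crop, nose at (600,215) in the right one). I measure how it sits in the tool frame.

```bash
python3 - <<'E'
from h import *
o=get_obs();R=Ro.from_quat(o['ee_rot']).as_matrix();p=o['position']
for t in('w3','s3','t3'):
    c=load(t);Q=(cloud(c)-p)@R
    sel=lambda lo,hi:(Q[...,2]>lo)&(Q[...,2]<hi)&(abs(Q[...,0])<.03)&(abs(Q[...,1])<.028)&(c['range_z']>0)
    k=sel(-.03,.02)&(abs(Q[...,1])<.011)&(Q[...,0]>.008); q=Q[k]
    if len(q)>20:
        A=np.c_[q[:,1:],np.ones(len(q))]; w=np.linalg.lstsq(A,q[:,0],rcond=None)[0]; r=q[:,0]-A@w
        kk=abs(r)<2*r.std();w=np.linalg.lstsq(A[kk],q[kk,0],rcond=None)[0]; print(t,'face x= a*y+b*z+c',w.round(4),len(q),r.std().round(4))
    k=sel(-.06,-.022)&(abs(Q[...,0])<.015)&(abs(Q[...,1])<.012);q=Q[k]
    if len(q)>20: print(t,'top z',np.median(q[:,2]).round(4),len(q))
    hsv=cv2.cvtColor(c['color'],cv2.COLOR_RGB2HSV);m=cv2.inRange(hsv,(5,150,100),(20,255,255))>0
    for lo,hi,nm in((.015,.045,'collar'),(-.05,-.022,'label')):
        q=Q[sel(lo,hi)&m]
        if len(q)>15:print(t,nm,len(q),q.mean(0).round(4),q.min(0).round(4),q.max(0).round(4))
    for lo,hi in((.034,.046),(.046,.058),(.058,.07),(.07,.08),(.08,.09)):
        q=Q[sel(lo,hi)&(np.hypot(Q[...,0],Q[...,1])<.02)]
        if len(q)>15:
            A=np.c_[2*q[:,:2],np.ones(len(q))]
            f=lambda x:np.hypot(q[:,0]-x[0],q[:,1]-x[1])-.012
            from scipy.optimize import least_squares
            s=least_squares(f,[0,0],loss='soft_l1',f_scale=.001).x
            print(t,'nose',lo,len(q),s.round(4),q[:,2].max().round(4))
E
```

```text
w3 face x= a*y+b*z+c [-0.0158 -0.0225  0.0155] 2313 0.0005
w3 top z -0.0369 4135
w3 collar 588 [0.0116 0.     0.0286] [-0.0004 -0.0201  0.0252] [0.0194 0.0187 0.0325]
w3 label 1911 [-0.0001 -0.0006 -0.0374] [-0.012  -0.0086 -0.039 ] [ 0.0113  0.0073 -0.0356]
w3 nose 0.046 28 [-0.001  -0.0011] 0.0578
w3 nose 0.058 158 [-0.0011 -0.0011] 0.0699
w3 nose 0.07 29 [-0.0012 -0.001 ] 0.073
s3 face x= a*y+b*z+c [ 0.0037 -0.0173  0.0158] 272 0.0009
s3 top z -0.0362 184
s3 collar 117 [0.0096 0.0032 0.0286] [-0.0092 -0.0192  0.0155] [0.0205 0.0199 0.0335]
s3 label 96 [-0.0007  0.0004 -0.0369] [-0.0145 -0.0079 -0.0389] [ 0.0114  0.0084 -0.0347]
s3 nose 0.046 62 [-0.0007  0.0003] 0.0579
s3 nose 0.058 54 [-0.0006 -0.    ] 0.07
s3 nose 0.07 22 [-0.0014 -0.0002] 0.0768
```

```bash
cat >> h.py <<'E'
SP=np.array([.5493,-.160,.0838]);N=np.array([-.2199,-.0602,.9737]);TIP=np.array([-.0013,-.0005,.0865]);AX=np.array([-.015,0,1.])
def pose(h,sp=SP,n=N,az=120,tip=TIP):
    R=rot(-n,np.radians(az)); a=AX/np.linalg.norm(AX)
    R=R@Ro.align_vectors([[0,0,1.]],[a])[0].as_matrix()
    return sp+n*h-R@tip,R
E
python3 - <<'E'
from h import *
for h in(.1,.05):go(*pose(h))
p,R=pose(.05);print(p.round(4),(R@AX).round(4))
E
```

```text
t 5.78 delta [-0.1577 -0.2843 -0.0329] turn [-0.2057 -0.1054  0.5697]
t 5.78 delta [-0.1661 -0.2765  0.0158] turn [-0.2057 -0.1054  0.5697]
[ 0.5197 -0.168   0.2168] [ 0.2199  0.0602 -0.9738]
```

>>> move_arm:
  plan:
    - {"delta_pos": [-0.02, -0.03, -0.01], "turn": [-0.025, -0.013, 0.07], "fingers": 1}
    - {"delta_pos": [-0.04, -0.07, -0.02], "turn": [-0.05, -0.026, 0.14], "fingers": 1}
    - {"delta_pos": [-0.06, -0.11, -0.03], "turn": [-0.075, -0.039, 0.21], "fingers": 1}
    - {"delta_pos": [-0.08, -0.15, -0.035], "turn": [-0.1, -0.052, 0.29], "fingers": 1}
    - {"delta_pos": [-0.1, -0.19, -0.035], "turn": [-0.13, -0.065, 0.36], "fingers": 1}
    - {"delta_pos": [-0.125, -0.225, -0.035], "turn": [-0.155, -0.08, 0.44], "fingers": 1}
    - {"delta_pos": [-0.145, -0.26, -0.034], "turn": [-0.18, -0.093, 0.51], "fingers": 1}
    - {"delta_pos": [-0.1577, -0.284, -0.033], "turn": [-0.2057, -0.1054, 0.57], "fingers": 1}
    - {"delta_pos": [-0.1577, -0.284, -0.033], "turn": [-0.2057, -0.1054, 0.57], "fingers": 1}
    - {"delta_pos": [-0.1577, -0.284, -0.033], "turn": [-0.2057, -0.1054, 0.57], "fingers": 1}

```text
clock: 7.02
position: [0.5093, -0.1694, 0.2661]
ee_rot: [0.498, 0.86, 0.086, 0.074]
ft_force: [-0.8, 0.7, -2.3]
grip_width: 0.298
grasp_force: 50.0
```

```bash
cat > chk.py <<'E'
from h import *
import sys
from scipy.optimize import least_squares
tag=sys.argv[1]
o=get_obs();R=Ro.from_quat(o['ee_rot']).as_matrix();p=o['position'];print(p.round(4),o['ft_force'].round(2),o['joint_pos'].round(2))
for cam in('wrist','scene','top'):
    c=snap(cam,cam[0]+tag);g=proj(c,SP)
    try: ringfix(c,g,30 if cam=='wrist' else 14,45 if cam=='wrist' else 25)
    except Exception as e: print(cam,'ring',e)
    Q=(cloud(c)-p)@R
    sel=lambda lo,hi:(Q[...,2]>lo)&(Q[...,2]<hi)&(abs(Q[...,0])<.03)&(abs(Q[...,1])<.028)&(c['range_z']>0)
    q=Q[sel(-.03,.02)&(abs(Q[...,1])<.011)&(Q[...,0]>.008)]
    if len(q)>40:
        A=np.c_[q[:,1:],np.ones(len(q))];w=least_squares(lambda x:A@x-q[:,0],[0,0,.016],loss='soft_l1',f_scale=.0005).x;print(cam,'face',w.round(4))
    q=Q[sel(.035,.077)&(np.hypot(Q[...,0],Q[...,1])<.018)]
    if len(q)>30:
        s=least_squares(lambda x:np.hypot(q[:,0]-x[0]-x[2]*(q[:,2]-.06),q[:,1]-x[1]-x[3]*(q[:,2]-.06))-.012,[0]*4,loss='soft_l1',f_scale=.0007).x;print(cam,'nose xy@.06, slopes',s.round(4),len(q),q[:,2].max().round(4))
E
python3 chk.py 4; python3 - <<'E'
from h import *
a,s=load('w4'),load('s4');u,v=map(int,proj(s,SP+N*.08));print(u,v)
S=cv2.resize(s['color'][v-50:v+50,u-50:u+50],(400,400),interpolation=2)
cv2.imwrite('pics/g4.png',np.hstack([a['color'][:,120:520],S])[:,:,::-1]);go(*pose(.05))
E
```

```text
[ 0.5093 -0.1694  0.2661] [-0.76  0.75 -2.28] [ 0.93  0.04 -0.61  1.78 -0.13  1.15  0.88]
ring [317.3 182.6] [23.  24.2] X [ 0.5495 -0.1603  0.0833] n [-0.2196 -0.0596  0.9738] tilt 0.2295 az -2.877 std 0.0006 3328 ctr [ 0.5458 -0.1644  0.0822] long [0.105 0.991 0.084] 0.0057
wrist face [-0.0147 -0.0203  0.0153]
wrist nose xy@.06, slopes [-0.0012 -0.001  -0.0115 -0.0049] 214 0.0739
ring [375.4 155.6] [ 9.  11.9] X [ 0.5502 -0.161   0.0829] n [-0.2149 -0.0599  0.9748] tilt 0.225 az -2.87 std 0.0011 651 ctr [ 0.5545 -0.1814  0.0826] long [-0.267  0.964  0.   ] 0.0209
scene face [0.0252 0.0007 0.0164]
scene nose xy@.06, slopes [-0.0002  0.0002 -0.0351 -0.0155] 151 0.0763
ring [413.3 188.8] [11.1 11.9] X [ 0.5489 -0.1591  0.0824] n [-0.2147 -0.0594  0.9749] tilt 0.2247 az -2.872 std 0.0011 618 ctr [ 0.5546 -0.1597  0.0836] long [-0.576  0.814 -0.077] 0.0059
top face [-0.0149 -0.0173  0.017 ]
386 131
t 7.17 delta [-0.0018 -0.0018  0.0506] turn [0.0013 0.     0.0019]
```

View pics/g4.png

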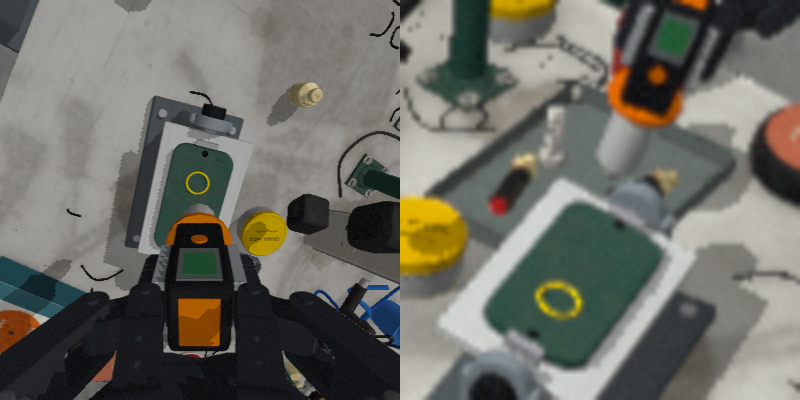

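All views agree: the gauge is square above the ring (ring at (198,182) left, (560,300) right). I go to 50 mm and hold.

>>> move_arm:
  plan:
    - {"delta_pos": [0, 0, 0.01], "turn": [0, 0, 0], "fingers": 1}
    - {"delta_pos": [0, 0, 0.02], "turn": [0, 0, 0], "fingers": 1}
    - {"delta_pos": [-0.001, -0.001, 0.035], "turn": [0, 0, 0], "fingers": 1}
    - {"delta_pos": [-0.0015, -0.0015, 0.045], "turn": [0.001, 0, 0.001], "fingers": 1}
    - {"delta_pos": [-0.0015, -0.0015, 0.05], "turn": [0.001, 0, 0.001], "fingers": 1}
    - {"delta_pos": [-0.0015, -0.0015, 0.05], "turn": [0.001, 0, 0.001], "fingers": 1}
    - {"delta_pos": [-0.0015, -0.0015, 0.05], "turn": [0.001, 0, 0.001], "fingers": 1}

```text
clock: 8.05
position: [0.5195, -0.169, 0.2178]
ee_rot: [0.499, 0.859, 0.086, 0.075]
ft_force: [0.9, -0.3, -2.9]
grip_width: 0.296
grasp_force: 50.0
```

```bash
python3 chk.py 5; python3 - <<'E'
from h import *
go(*pose(.05))
a,s=load('w5'),load('s5');u,v=map(int,proj(s,SP+N*.03));print(u,v)
o=get_obs();R=Ro.from_quat(o['ee_rot']).as_matrix();print('tip pix',proj(s,o['position']+R@TIP),proj(s,SP),proj(a,o['position']+R@TIP))
S=cv2.resize(s['color'][v-30:v+30,u-30:u+30],(600,600),interpolation=2);cv2.imwrite('pics/g5.png',S[:,:,::-1])
E
```

```text
[ 0.5195 -0.169   0.2178] [ 0.87 -0.34 -2.87] [ 0.91  0.1  -0.62  1.83 -0.09  1.05  0.85]
ring [319.2 192.8] [26.7 28.2] X [ 0.5495 -0.1602  0.0832] n [-0.2187 -0.0601  0.9739] tilt 0.2288 az -2.873 std 0.0006 3834 ctr [ 0.5437 -0.1577  0.0821] long [0.246 0.963 0.115] 0.0064
wrist face [-0.0167 -0.0209  0.0153]
wrist nose xy@.06, slopes [-0.0012 -0.001  -0.0065 -0.0054] 212 0.0723
ring [375.4 155.6] [ 9.  11.9] X [ 0.5502 -0.161   0.0829] n [-0.2163 -0.0629  0.9743] tilt 0.2272 az -2.858 std 0.001 555 ctr [ 0.5514 -0.1765  0.0821] long [-0.152  0.988  0.03 ] 0.0156
scene face [-0.0038 -0.0186  0.0161]
scene nose xy@.06, slopes [-0.0004  0.0001 -0.0024 -0.0074] 130 0.0761
ring [413.1 188.8] [10.8 12. ] X [ 0.5489 -0.1588  0.0821] n [-0.224  -0.0617  0.9726] tilt 0.2345 az -2.873 std 0.0012 449 ctr [ 0.5512 -0.1501  0.0832] long [-0.828  0.538 -0.157] 0.0091
top face [-0.0227 -0.0181  0.0169]
t 8.2 delta [0.0008 0.0005 0.001 ] turn [ 0.0005  0.0011 -0.0013]
379 146
tip pix (np.float64(382.52064822821484), np.float64(140.3019795009381)) (np.float64(375.4742491939865), np.float64(155.6505723174651)) (np.float64(318.7758431787482), np.float64(211.9245994980916))
```

View pics/g5.png

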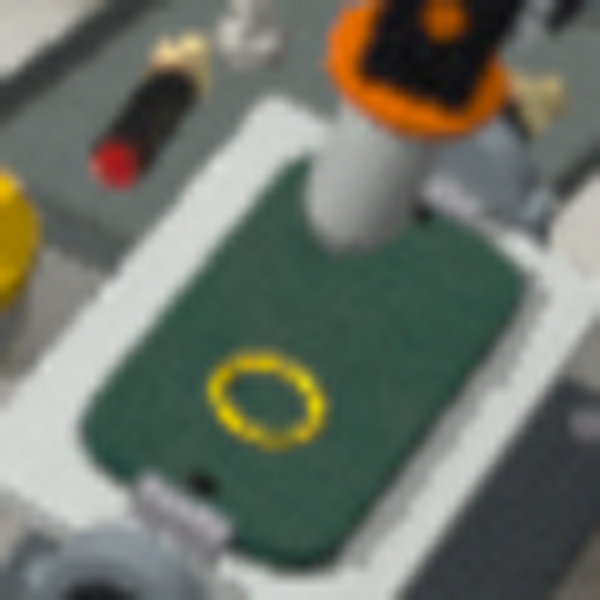

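```bash
python3 - <<'E'
from h import *
o=get_obs();R=Ro.from_quat(o['ee_rot']).as_matrix();p=o['position']
s=load('s5');a=AX/np.linalg.norm(AX);th=np.linspace(0,2*np.pi,60)
K=20;u0,v0=355,112
img=cv2.resize(s['color'][v0:v0+30,u0:u0+40],None,fx=K,fy=K,interpolation=0)
def circ(zt,r,col):
    c=TIP+a*(zt-TIP[2]); P=[proj(s,p+R@(c+r*np.array([np.cos(t),np.sin(t),0]))) for t in th]
    P=np.array(P);cv2.polylines(img,[np.int32((P-[u0-.5,v0-.5])*K)],True,col,1)
circ(.0785,.012,(255,0,0));circ(.0335,.012,(255,0,255));circ(.0335,.02,(0,0,255));circ(.0285,.02,(0,255,255));circ(.0865,.004,(255,255,0))
cv2.imwrite('pics/ov.png',img[:,:,::-1])
E
```

```text
(no output)
```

View pics/ov.png

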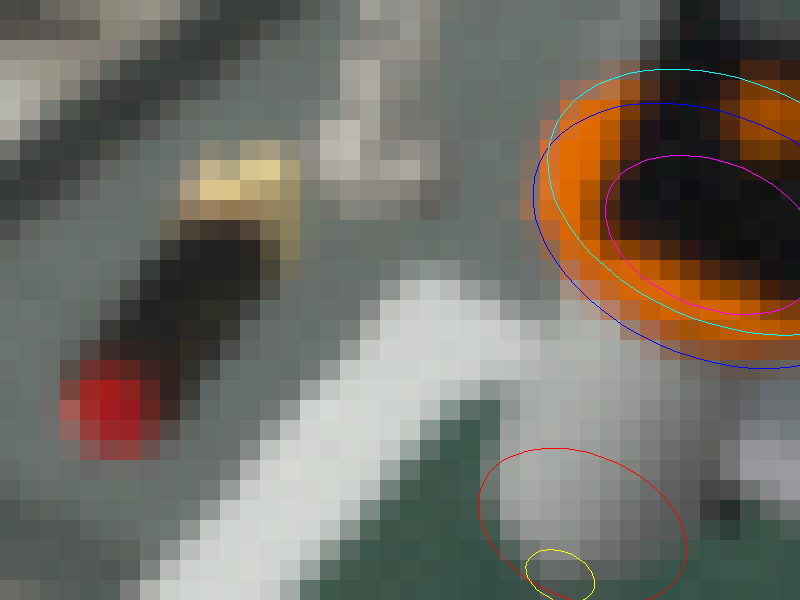

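The overlay shows the projected nose rim and collar within about 1 px (1.5 mm) of the image, so the pose holds. Now I stay still for the air reading.

>>> move_arm:
  plan:
    - {"delta_pos": [0.001, 0.0005, 0.001], "turn": [0, 0.001, 0], "fingers": 1}
    - {"delta_pos": [0.001, 0.0005, 0.001], "turn": [0, 0.001, 0], "fingers": 1}
    - {"delta_pos": [0.001, 0.0005, 0.001], "turn": [0, 0.001, 0], "fingers": 1}
    - {"delta_pos": [0.001, 0.0005, 0.001], "turn": [0, 0.001, 0], "fingers": 1}
    - {"delta_pos": [0.001, 0.0005, 0.001], "turn": [0, 0.001, 0], "fingers": 1}
    - {"delta_pos": [0.001, 0.0005, 0.001], "turn": [0, 0.001, 0], "fingers": 1}
    - {"delta_pos": [0.001, 0.0005, 0.001], "turn": [0, 0.001, 0], "fingers": 1}
    - {"delta_pos": [0.001, 0.0005, 0.001], "turn": [0, 0.001, 0], "fingers": 1}
    - {"delta_pos": [0.001, 0.0005, 0.001], "turn": [0, 0.001, 0], "fingers": 1}
    - {"delta_pos": [0.001, 0.0005, 0.001], "turn": [0, 0.001, 0], "fingers": 1}
    - {"delta_pos": [0.001, 0.0005, 0.001], "turn": [0, 0.001, 0], "fingers": 1}
    - {"delta_pos": [0.001, 0.0005, 0.001], "turn": [0, 0.001, 0], "fingers": 1}

```text
clock: 9.7
position: [0.5195, -0.1678, 0.2165]
ee_rot: [0.499, 0.859, 0.086, 0.074]
ft_force: [-0.0, -0.1, -2.3]
grip_width: 0.297
grasp_force: 50.0
```

>>> move_arm:
  plan:
    - {"delta_pos": [0, 0, 0], "turn": [0, 0, 0], "fingers": 1}
    - {"delta_pos": [0, 0, 0], "turn": [0, 0, 0], "fingers": 1}
    - {"delta_pos": [0, 0, 0], "turn": [0, 0, 0], "fingers": 1}
    - {"delta_pos": [0, 0, 0], "turn": [0, 0, 0], "fingers": 1}
    - {"delta_pos": [0, 0, 0], "turn": [0, 0, 0], "fingers": 1}
    - {"delta_pos": [0, 0, 0], "turn": [0, 0, 0], "fingers": 1}
    - {"delta_pos": [0, 0, 0], "turn": [0, 0, 0], "fingers": 1}

```text
clock: 10.58
position: [0.5195, -0.1678, 0.2164]
ee_rot: [0.499, 0.859, 0.086, 0.074]
ft_force: [-0.5, 0.4, -2.1]
grip_width: 0.3
grasp_force: 50.0
```

```bash
cat > f.py <<'E'
from h import *
# average wrist force along the face normal over n camera periods
import sys
F=[];Pz=[]
for i in range(int(sys.argv[1])):
    camera('top');o=get_obs();F.append(o['ft_force']);Pz.append(o['position'])
F=np.array(F);print('t',o['clock'],'F',F.mean(0).round(2),'Fn',(F@N).mean().round(2),'+-',((F@N).std()/len(F)**.5).round(2),'pos',np.mean(Pz,0).round(4))
R=Ro.from_quat(o['ee_rot']).as_matrix();t=np.mean(Pz,0)+R@TIP-SP;print('tip h',(t@N).round(4),'lateral',np.round(t-N*(t@N),4),'axis err',np.arccos(-(R@AX)@N/np.linalg.norm(AX)).round(4))
E
python3 f.py 16; python3 -c "
from h import *
go(*pose(.008))"
```

```text
t 11.375 F [ 0.   -0.02 -2.27] Fn -2.21 +- 0.1 pos [ 0.5195 -0.1677  0.2164]
tip h 0.0497 lateral [-0.0003  0.0003 -0.0001] axis err nan
t 11.38 delta [-0.001   0.0002  0.0417] turn [ 0.0002 -0.0006 -0.0013]f.py:8: RuntimeWarning: invalid value encountered in arccos
  R=Ro.from_quat(o['ee_rot']).as_matrix();t=np.mean(Pz,0)+R@TIP-SP;print('tip h',(t@N).round(4),'lateral',np.round(t-N*(t@N),4),'axis err',np.arccos(-(R@AX)@N/np.linalg.norm(AX)).round(4))
```

>>> move_arm:
  plan:
    - {"delta_pos": [0, 0, 0.006], "turn": [0, 0, 0], "fingers": 1}
    - {"delta_pos": [0, 0, 0.014], "turn": [0, 0, 0], "fingers": 1}
    - {"delta_pos": [0, 0, 0.022], "turn": [0, 0, 0], "fingers": 1}
    - {"delta_pos": [-0.0005, 0, 0.03], "turn": [0, 0, 0], "fingers": 1}
    - {"delta_pos": [-0.0005, 0, 0.036], "turn": [0, 0, 0], "fingers": 1}
    - {"delta_pos": [-0.0007, 0, 0.041], "turn": [0, 0, 0], "fingers": 1}
    - {"delta_pos": [-0.0007, 0, 0.044], "turn": [0, 0, 0], "fingers": 1}
    - {"delta_pos": [-0.0007, 0, 0.045], "turn": [0, 0, 0], "fingers": 1}
    - {"delta_pos": [-0.0007, 0, 0.045], "turn": [0, 0, 0], "fingers": 1}

```text
clock: 12.5
position: [0.5294, -0.1651, 0.1727]
ee_rot: [0.499, 0.859, 0.086, 0.074]
ft_force: [-0.3, -0.5, -2.3]
grip_width: 0.297
grasp_force: 50.0
```

```bash
python3 f.py 10
```

```text
t 13.0 F [-0.32 -0.13 -2.17] Fn -2.04 +- 0.16 pos [ 0.5294 -0.1651  0.1727]
tip h 0.0048 lateral [-0.0002  0.0002 -0.    ] axis err nanf.py:8: RuntimeWarning: invalid value encountered in arccos
  R=Ro.from_quat(o['ee_rot']).as_matrix();t=np.mean(Pz,0)+R@TIP-SP;print('tip h',(t@N).round(4),'lateral',np.round(t-N*(t@N),4),'axis err',np.arccos(-(R@AX)@N/np.linalg.norm(AX)).round(4))
```

>>> move_arm:
  plan:
    - {"delta_pos": [0, 0, 0.002], "turn": [0, 0, 0], "fingers": 1}
    - {"delta_pos": [0, 0, 0.004], "turn": [0, 0, 0], "fingers": 1}
    - {"delta_pos": [0, 0, 0.006], "turn": [0, 0, 0], "fingers": 1}
    - {"delta_pos": [0, 0, 0.006], "turn": [0, 0, 0], "fingers": 1}
    - {"delta_pos": [0, 0, 0.006], "turn": [0, 0, 0], "fingers": 1}

```text
clock: 13.62
position: [0.5306, -0.1647, 0.1668]
ee_rot: [0.499, 0.859, 0.086, 0.074]
ft_force: [-1.2, 0.8, -1.7]
grip_width: 0.299
grasp_force: 50.1
```

```bash
python3 f.py 12 2>/dev/null
```

```text
t 14.225 F [-0.65 -0.08 -1.18] Fn -1.0 +- 0.09 pos [ 0.5306 -0.1646  0.1668]
tip h -0.0013 lateral [-0.0004  0.0003 -0.0001] axis err nan
```

>>> move_arm:
  plan:
    - {"delta_pos": [0, 0, 0.001], "turn": [0, 0, 0], "fingers": 1}
    - {"delta_pos": [0, 0, 0.002], "turn": [0, 0, 0], "fingers": 1}
    - {"delta_pos": [0, 0, 0.003], "turn": [0, 0, 0], "fingers": 1}
    - {"delta_pos": [0, 0, 0.003], "turn": [0, 0, 0], "fingers": 1}
    - {"delta_pos": [0, 0, 0.003], "turn": [0, 0, 0], "fingers": 1}

```text
clock: 14.85
position: [0.5313, -0.1644, 0.1639]
ee_rot: [0.499, 0.859, 0.086, 0.074]
ft_force: [-1.3, 0.2, 0.0]
grip_width: 0.3
grasp_force: 50.2
```

```bash
python3 f.py 25 2>/dev/null; python3 chk.py 6
```

```text
t 16.1 F [-1.1  -0.18  0.6 ] Fn 0.84 +- 0.1 pos [ 0.5313 -0.1644  0.1639]
tip h -0.0043 lateral [-0.0003  0.0004 -0.0001] axis err nan
[ 0.5313 -0.1644  0.1639] [ 0.05 -0.14  0.61] [ 0.87  0.18 -0.62  1.87 -0.03  0.94  0.8 ]
ring [318.8 213.8] [30.4 33.9] X [ 0.5491 -0.1597  0.0832] n [-0.2213 -0.0586  0.9734] tilt 0.231 az -2.883 std 0.0006 4280 ctr [ 0.5413 -0.1485  0.0821] long [0.619 0.763 0.187] 0.0137
wrist face [-0.0147 -0.0203  0.0154]
wrist nose xy@.06, slopes [-0.0012 -0.0011 -0.0081  0.003 ] 212 0.0728
ring [374.9 155.9] [ 7.9 11.4] X [ 0.5502 -0.1589  0.083 ] n [-0.2223 -0.0636  0.9729] tilt 0.2333 az -2.863 std 0.0011 348 ctr [ 0.544  -0.1671  0.081 ] long [-0.022 -0.997 -0.07 ] 0.0104
scene face [-0.0021 -0.0204  0.0162]
scene nose xy@.06, slopes [-0.0004 -0.0001 -0.0192  0.0146] 113 0.0751
ring [411.2 188.5] [ 6.6 11.1] X [ 0.5496 -0.1542  0.0826] n [-0.216  -0.0643  0.9743] tilt 0.2273 az -2.852 std 0.0011 292 ctr [ 0.5472 -0.1394  0.083 ] long [-0.975 -0.029 -0.218] 0.015
top face [-0.0191 -0.0202  0.0171]
```

The push is 3.05 N above the free baseline, which means half way in, and the plate's tilt is unchanged. One last look before hand-in.

```bash
python3 - <<'E'
from h import *
a,s=load('w6'),load('s6')
A=cv2.resize(a['color'][150:290,250:390],(400,400),interpolation=2);S=cv2.resize(s['color'][125:185,345:405],(400,400),interpolation=2)
cv2.imwrite('pics/fin.png',np.hstack([A,S])[:,:,::-1])
E
```

```text
(no output)
```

View pics/fin.png

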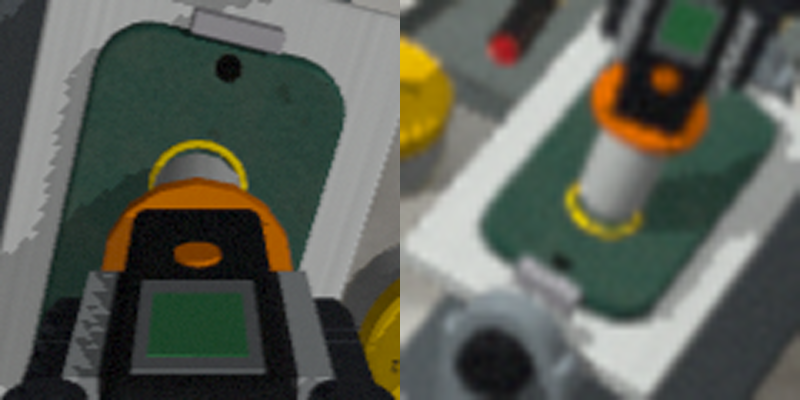

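>>> move_arm:
  plan:
    - {"delta_pos": [0, 0, 0], "turn": [0, 0, 0], "fingers": 1}
    - {"delta_pos": [0, 0, 0], "turn": [0, 0, 0], "fingers": 1}
    - {"delta_pos": [0, 0, 0], "turn": [0, 0, 0], "fingers": 1}
    - {"delta_pos": [0, 0, 0], "turn": [0, 0, 0], "fingers": 1}

```text
clock: 16.75
position: [0.5313, -0.1644, 0.1638]
ee_rot: [0.499, 0.859, 0.086, 0.074]
ft_force: [-0.1, 0.1, 0.8]
grip_width: 0.292
grasp_force: 50.2
```

The picture shows the nose centred over the yellow ring ((197,165) left, (603,210) right), so I hand it in.

```bash
python3 -c "
from workcell import hand_in
print(hand_in())"
```

```text
the job is handed in; nothing more can be done
None
```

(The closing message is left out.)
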